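# Hold the pack rack open for loading

## Robot

A 6-joint arm with a two-finger parallel gripper is mounted at the origin on the work surface. World frame = base frame: x ahead of the robot, y to its left, z up, the work surface at z = 0. Lengths are in mm, angles in rad, forces in N, time in s.
With the tool pointing down it reaches from about 350 to 875 mm from the base axis. Payload 4.2 kg.
Tool frame: the origin (TCP) lies between the finger pads; the fingertips stand 14 mm ahead of it and the grasp point (between the pads) lies 5 mm behind it; z points along the fingers, y is the line along which they close (so a half turn about z gives the same grasp; the last joint's range is limited). The gripper opens to 85 mm and grips with 20 to 120 N. Pads are 22 mm wide; open, the fingers measure 114 mm over their backs; the gripper's body (76 mm by 85 mm) begins 54 mm behind the grasp point. The pads swing forward as they close: fully open they stand 13 mm farther back than shut.
Start: joints at [1.507, 0.385, 0.008, 0, -1.194, -0.259], TCP at [198.232, 592.709, 245.312] pointing down, gripper open.
Joint ranges: [-3.14, 3.14], [-1.21, 2.06], [-1.07, 1.41], [-3.16, 2.05], [-2.99, -0.16], [-3.1, 3.1]. Speed limits (rad/s): [2.79, 2.79, 3.14, 3.14, 3.14, 3.14].

## Interface

Orientations are given as a unit quaternion [x, y, z, w].
In Python, from bench import * gives the robot as it stands.
- The arm moves only by the tool carry_out, never from a script. Its argument "motion" is a list of rows, each a list of 7 numbers: the turn, a rotation vector about the tool's x, y, z in rad, then the shift along the tool's x, y, z in mm, then the opening, from -1 (shut) to 1 (fully open), so that 0 is half open. A call has 1 to 5 rows; each row is the pose to reach, as a shift and turn from the pose commanded when the call began, along the tool's axes at that moment; what a row does not reach only later rows make up. A row lasts 1/8 s, in which the tool goes at most 62.5 mm and 10.7 degrees, less where a joint would pass 70% of its speed; a pose out of reach is approached as far as the arm can. A call with a gripper value outside its range is refused whole. The fingers move at their own pace and stop on an object; the grip force is fixed at half the most. Time passes only in rows, so rows that repeat a pose let the fingers close. It gives the time, the measured TCP pose, the force, the opening and the grip force at its end, in the units of the state.
- read_state(): the state, without advancing time (a new reading comes with each control period).
- get_image(name): name is "scene" or "top" or "wrist"; returns a dict with "color" (420x560x3 uint8, blue, green, red), "mtx" (3x3 intrinsics, pixels), "position" and "orientation" of the camera in the world. Camera axes: x right, y down, z forward; pixel columns grow to the right and rows downward; lengths in mm; the calibration is good to about 2 mm. A picture is of the moment at which its call begins. There is no depth.
- job_done(): hands the job in; it is judged then, once.
The state is a dict: "clock": time; "joints": joint angles; "joint_vel": joint speeds; "joint_efforts": joint torques, N m; "position": TCP position; "ee_rot": TCP orientation; "contact_force": force on the tool from outside, world axes, zero at the start; "wrist_torque": the same for the moment, N m; "gripper_width": finger opening in mm; "grasp_force": force on a finger pad.
Only numpy, scipy, OpenCV 4.12 (cv2) and the standard library are available. Lean on these libraries where they do the work, as an engineer would, in place of code of your own. Each camera call takes 0.05 s, during which the arm holds its last target. There are 200 camera calls.

## Task

Get the pack rack on the pharmacy's drawer unit ready for loading: first push the open stock drawer fully home until it seats at its detent. Then take the upright end plate of the sprung telescoping rod on top, pull it out until the middle of the plate is level with the nose of the length marker on the rail beside it, and keep holding it there: finish while holding, without letting go. Leave the length marker, the bottle, the carton and the jar where they are.

Things in the scene. Friction and masses are not known exactly. Their poses are not given: they have to be found in the camera images.
- unit: Fixed cream drawer unit, 180 mm deep (x) by 280 wide (y), deck 100 mm above the table. Origin: centre of its underside; x from drawer side to back, y along the rod's line, z up. On the deck, in this frame: fixed cheek (60 mm wide, centre x 15, y 52, top 138 mm high), a 22 mm tube behind it (y 55 to 133, axis x 15, 122 mm high), marker rail at x 61 to 69, 112 mm high.
- stock_drawer (a joint): How far the blue drawer is open, m: 0 fully home against its stop. It slides along the unit's x (opens to -x, towards the robot). Light friction (1 N); some 16 mm from home a sprung detent resists with about 6 N (a moving push sees peaks of 10 to 15 N), and over the last 5 mm it draws the drawer home and holds it.
- drawer_front (a point): Centre of the white label on the outer face of the drawer's front panel (276 mm wide, from 12 to 88 mm above the table, 12 mm thick); this point is 56 mm above the table. The face looks to the unit's -x and moves with the drawer; fully home it lies 103 mm in front (-x) of the unit's origin. Push anywhere near here.
- pull_rod (a joint): How far the sprung telescoping rod is pulled out, m: 0 drawn in (rest), 0.105 at its end stop. It slides out along the unit's -y. The spring pulls it back with 3.6 N at 0, rising by 0.6 N per 10 mm (about 9 N at 90 mm); let go, it springs back.
- end_plate (a point): Grasp point of the rod's upright grey end plate: 12 mm thick (unit's y), 44 wide (x), from 104 to 184 mm above the table. The point is mid-thickness, mid-width, 162 mm above the table. The 10 mm rod meets it lower, axis 122 mm high, on the +y side; a 20 mm nut stands 6 mm out on the -y side there. At rest 55 mm are free between plate and cheek. Axes are the unit's.
- length_marker (a joint): Where the black marker block is clamped on its rail, m along the unit's -y: the end plate is level with the marker when pull_rod has this same value (0.05 to 0.09). Clamped hard; do not move it.
- marker_nose (a point): Tip of the 5 mm wide nose of the black length marker, pointing to the unit's -x at the end plate's path; 28 mm from the rod's line (6 mm beside the plate's edge when level), 132 mm above the table; block behind it 18 by 16 mm. The end plate is level with it when both have the same y in the unit's frame. Axes are the unit's.
- syrup_bottle_mid (a point): Bystander: amber bottle, 54 mm wide, 130 mm tall, standing loose to the unit's +y side. Point half-way up.
- carton_mid (a point): Bystander: white carton 60 x 130 x 45 mm tall, lying loose at the unit's -y side. Point at its centre.
- tablet_jar_mid (a point): Bystander: white tablet jar, 64 mm wide, 75 mm tall, standing loose in front of the carton. Point half-way up.

How it is judged:
By the outcome, as a careful person would: the job done as asked, in the order asked, and still so for the second after the job is handed in, while the arm keeps its last pose, push and grip.
It also fails if it takes over 48 s, if anything falls off the work surface, if the arm or the gripper's body presses on something with over 40 N, if the wrist force passes 120 N, or if a joint passes its speed limit or range.

## Working session

There is one attempt and no reset: what is moved stays moved. The work goes in short steps, Python scripts to look and compute and a tool call to move; the robot and the scene stay as the last step left them, time stands still between calls to the robot, and variables do not carry over. Pictures are saved under pics/ and viewed, at most 10 in all, crops included, and the job is handed in when it is done.

Besides the shell and the picture viewer there is one more tool, called after "Request:" as name(argument=value, ...), one argument or row to a line, values as JSON. carry_out: Moves the arm, as the interface text tells. Its arguments: {"type":"object","properties":{"motion":{"type":"array"}},"required":["motion"]}

```bash
mkdir -p pics; python3 - <<'E'
from bench import *
import cv2
for n in("scene","top"):
    d=get_image(n); cv2.imwrite(f"pics/{n}0.png",d["color"]); print(n,d["mtx"],d["position"],d["orientation"])
s=read_state(); print(s)
E
```

```text
scene [[511.32050082   0.         279.28694607]
 [  0.         511.32050082 214.5434963 ]
 [  0.           0.           1.        ]] [1264.41353745 -244.69922153  944.28760375] [ 0.77295915  0.52788559 -0.19319565 -0.29418769]
top [[522.46901959   0.         276.30113261]
 [  0.         522.46901959 212.23765693]
 [  0.           0.           1.        ]] [ 489.92277454   22.29966032 1137.65680953] [ 0.71352823 -0.69832478  0.04602155 -0.03319616]
{'clock': 0.1, 'joints': array([ 1.50656854e+00,  3.85469854e-01,  6.81123851e-03, -4.37942136e-04,
       -1.19398366e+00, -2.58601567e-01]), 'joint_vel': array([-0.00024512, -0.00104525,  0.00338349,  0.00144149,  0.00091541,
       -0.00024603]), 'joint_efforts': array([-1.87767891e-04, -3.93319380e+01,  1.88927865e+01,  4.19789717e+00,
       -2.58802262e-03,  6.24924880e-06]), 'position': array([198.10735816, 592.27598505, 244.35549839]), 'ee_rot': array([ 9.86987489e-01, -1.60794290e-01, -1.13013887e-04,  9.38367185e-04]), 'contact_force': array([ 8.04386610e-04, -8.47400816e-01,  1.09424047e-01]), 'wrist_torque': array([-0.05382423,  0.01468875,  0.02490337]), 'grasp_force': 0.0, 'gripper_width': 85.43399351470362}
```

View pics/scene0.png

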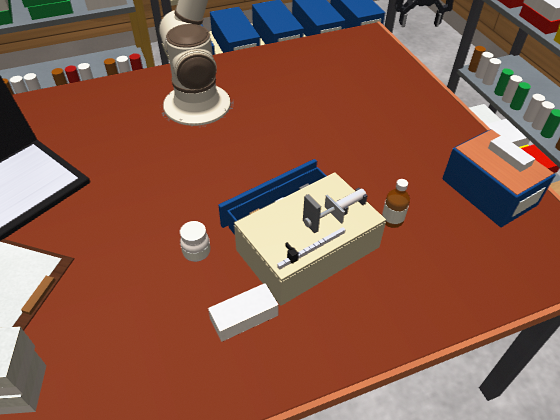

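View pics/top0.png

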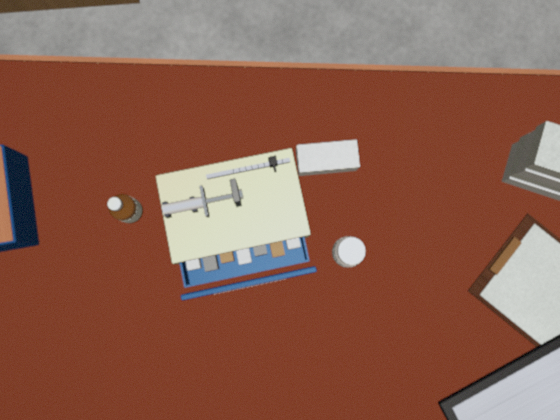

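Scene: the drawer is open towards the robot. The plate is near (313,213) and the marker near (292,252). Top: the deck is at about (157–308, 150–260), the plate at (236,190), the marker at (273,161), the drawer front at about (250,284), the jar at (349,251) and the carton at (328,157). The arm is not in view, so I'll check the camera conventions before measuring.

```bash
cat > h.py <<'E'
from bench import *
import cv2, numpy as np
from scipy.spatial.transform import Rotation as R
def cam(d):return d["mtx"],np.array(d["position"]),R.from_quat(d["orientation"]).as_matrix()
def proj(d,p):
    K,c,M=cam(d); q=K@(M.T@(np.array(p,float)-c)); return q[:2]/q[2]
def ray(d,px):
    K,c,M=cam(d); v=M@np.linalg.solve(K,[*px,1]); return c,v/np.linalg.norm(v)
def onz(d,px,z):
    c,v=ray(d,px); return c+v*(z-c[2])/v[2]
def two(d1,p1,d2,p2):
    a,u=ray(d1,p1);b,v=ray(d2,p2)
    s=np.linalg.lstsq(np.c_[u,-v],b-a,rcond=None)[0]
    A,B=a+u*s[0],b+v*s[1]; return (A+B)/2,np.linalg.norm(A-B)
E
python3 - <<'E'
from h import *
np.set_printoptions(precision=1,suppress=True)
T=get_image("top");S=get_image("scene")
for d in(T,S):print(proj(d,[0,0,0]),proj(d,[198,592,245]))
hsv=cv2.cvtColor(T["color"],cv2.COLOR_BGR2HSV)
m=cv2.inRange(hsv,(20,30,150),(40,140,255))
m[:, :150]=0;m[:,320:]=0;m[:140]=0;m[270:]=0
m=cv2.morphologyEx(m,cv2.MORPH_CLOSE,np.ones((25,25)))
c=max(cv2.findContours(m,0,2)[0],key=cv2.contourArea)
print(cv2.contourArea(c)); 
P=np.array([onz(T,p[0],100)[:2] for p in c],np.float32)
r=cv2.minAreaRect(P);print(r,cv2.boxPoints(r))
for n,d,x0,y0,w,h in(("t",T,150,140,170,165),("s",S,210,150,180,150)):
    cv2.imwrite(f"pics/{n}c.png",cv2.resize(d["color"][y0:y0+h,x0:x0+w],None,fx=3.6 if n=="t" else 4,fy=3.6 if n=="t" else 4,interpolation=2))
E
```

```text
[271.6 510.5] [-90.3 445.4]
[196.7 104.5] [418.4  24.9]
7022.0
((620.2061157226562, 92.69651794433594), (180.66134643554688, 280.3205261230469), 13.19450569152832) [[500.3 208.5]
 [564.3 -64.4]
 [740.1 -23.1]
 [676.2 249.8]]
```

View pics/tc.png

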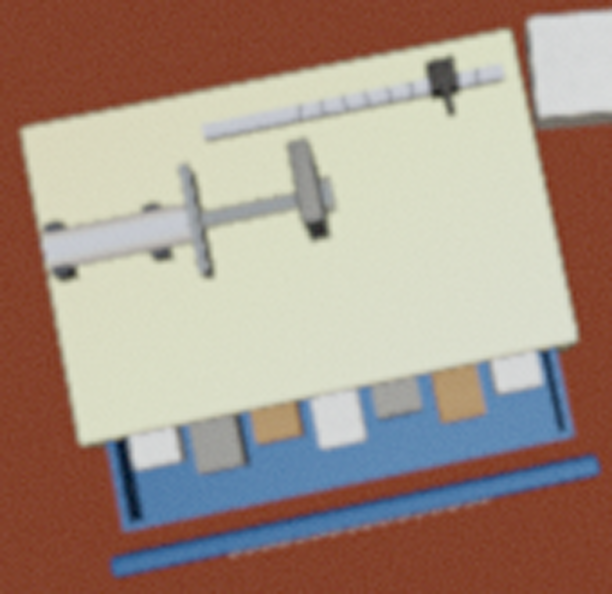

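View pics/sc.png

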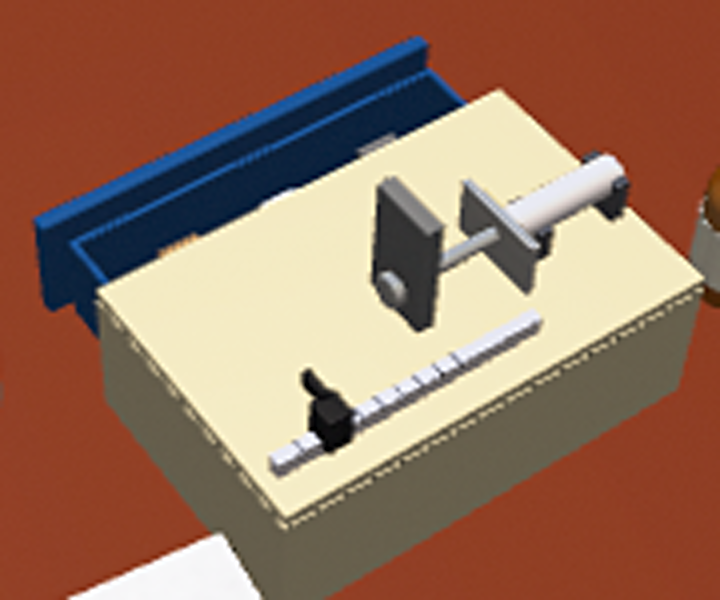

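Top crop: nose tip at crop (451,112), or image (275.3,171.1). The plate's top face is around (308,188) and the drawer front's top edge runs from (113,567) to (597,465). Scene crop: nose tip at (307,376), or image (286.8,244), and the centre of the plate's top face at about (411,206). The deck rectangle measured 180.7 x 280.3 mm, which matches the given size.

```bash
cat >> h.py <<'E'
O=np.array([620.2,92.7,0]);YAW=np.radians(13.2)
U=R.from_euler('z',YAW).as_matrix()
def un(p):return U.T@(np.array(p)-O)
def wd(p):return U@np.array(p,float)+O
E
python3 - <<'E'
from h import *
np.set_printoptions(precision=1,suppress=True)
T=get_image("top");S=get_image("scene")
t=lambda x,y:(150+(x+.5)/3.6-.5,140+(y+.5)/3.6-.5)
s=lambda x,y:(210+(x+.5)/4-.5,150+(y+.5)/4-.5)
print("nose top",un(onz(T,t(451,112),132)),"scene",un(onz(S,s(307,376),132)))
p,g=two(T,t(451,112),S,s(307,376));print("two",un(p),g)
print("plate scene",un(onz(S,s(411,206),184)))
for q in([15,-13,184],[15,-19,184],[-7,-13,184],[37,-13,184]): 
  a=proj(T,wd(q));b=proj(S,wd(q));print(q,(a-[150,140])*3.6,(b-[210,150])*4)
for a in((113,560),(597,460),(115,573),(597,472)):print("front",un(onz(T,t(*a),88)))
m=cv2.inRange(cv2.cvtColor(T["color"],cv2.COLOR_BGR2HSV),(0,0,110),(180,50,255))
for nm,(x,y) in dict(jar=(349,250),carton=(328,155)).items():
  print(nm,onz(T,(x,y),75 if nm=="jar" else 45),un(onz(T,(x,y),75 if nm=="jar" else 45)))
print("bottle",un(onz(T,(115,204),130)))
E
```

```text
nose top [ 44.  -95.7 132. ] scene [ 43.4 -94.3 132. ]
two [ 44.  -95.3 133.3] 0.8836941330652357
plate scene [ 16.5 -12.1 184. ]
[15, -13, 184] [305.2 178.4] [406.3 203.3]
[15, -19, 184] [316.7 176.1] [396.8 208.2]
[-7, -13, 184] [313.8 220.1] [380.3 177.2]
[37, -13, 184] [296.6 137. ] [432.9 230.1]
front [-154.5  135.8   88. ]
front [-156.6 -136.8   88. ]
front [-161.6  136.1   88. ]
front [-163.1 -135.3   88. ]
jar [ 535.7 -145.4   75. ] [-136.6 -212.5   75. ]
carton [ 738.6 -104.2   45. ] [  70.3 -218.7   45. ]
bottle [ 43.8 220.4 130. ]
```

The nose is at unit (43.5,-95,132), matching the expected x of 43 and z of 132. The plate at rest is at about y -12.5, so the pull is about 82 mm. The drawer face is at about -163, so it is about 60 mm open. Next I'll plan the push.

```bash
cat >> h.py <<'E'
RT=R.from_matrix(U)*R.from_euler('x',np.pi)
def plan(p,tgtR=RT):
    s=read_state();Q=R.from_quat(s["ee_rot"]);w=(Q.inv()*tgtR).as_rotvec()
    return np.round(w,3),np.round(Q.inv().apply(wd(p)-s["position"]),1)
def st():
    s=read_state();print("t",round(s["clock"],2),"unit",un(s["position"]).round(1),"dR",(R.from_quat(s["ee_rot"]).inv()*RT).as_rotvec().round(3),"F",(U.T@s["contact_force"]).round(1),"w",round(s["gripper_width"],1),"gf",round(s["grasp_force"],1),"j6",s["joints"].round(2))
E
python3 -c "
from h import *
print(plan([-205,0,200]))"
```

```text
(array([ 0.001,  0.   , -0.553]), array([384.4, 447.8,  45.3]))
```

Request:
carry_out(
  motion=[
    [0, 0, -0.11, 38, 45, 5, -1],
    [0, 0, -0.22, 77, 90, 9, -1],
    [0, 0, -0.33, 115, 134, 14, -1],
    [0, 0, -0.44, 154, 179, 18, -1],
    [0, 0, -0.55, 192, 224, 23, -1],
  ],
)

```text
clock: 0.92
position: [309.7, 317.6, 222.5]
ee_rot: [0.993, 0.115, 0.0, -0.0]
contact_force: [0.9, 0.0, 0.6]
gripper_width: -0.2
grasp_force: 0.0
```

```bash
python3 -c "
from h import *
st();print(plan([-205,0,200]))"
```

```text
t 0.93 unit [-250.9  289.9  222.5] dR [-0.001 -0.001  0.001] F [ 0.9 -0.2  0.6] w -0.2 gf 0.0 j6 [ 1.17  0.09 -0.45  0.   -1.03  0.64]
(array([-0.001, -0.001,  0.001]), array([ 45.6, 289.9,  22.3]))
```

Request:
carry_out(
  motion=[
    [0, 0, 0, 10, 58, 5, -1],
    [0, 0, 0, 20, 116, 10, -1],
    [0, 0, 0, 30, 174, 15, -1],
    [0, 0, 0, 40, 232, 20, -1],
    [0, 0, 0, 46, 290, 23, -1],
  ],
)

```text
clock: 1.55
position: [420.0, 45.4, 199.5]
ee_rot: [0.994, 0.114, 0.001, -0.0]
contact_force: [1.7, 0.8, 1.4]
gripper_width: 0.1
grasp_force: 0.0
```

Request:
carry_out(
  motion=[
    [0, 0, 0, 0, 0, 55, -1],
    [0, 0, 0, 0, 0, 100, -1],
    [0, 0, 0, 0, 0, 135, -1],
    [0, 0, 0, 10, 0, 135, -1],
    [0, 0, 0, 20, 0, 135, -1],
  ],
)

```text
clock: 2.17
position: [441.0, 52.5, 65.6]
ee_rot: [0.993, 0.114, 0.001, -0.0]
contact_force: [0.6, 0.6, 1.3]
gripper_width: -0.2
grasp_force: 0.0
```

```bash
python3 -c "
from h import *
st();print(plan([-114,0,65]))"
```

```text
t 2.17 unit [-183.7    1.8   65.6] dR [-0.    -0.003 -0.002] F [0.7 0.5 1.3] w -0.2 gf 0.0 j6 [ 0.49  0.32 -0.66  0.   -0.6   1.31]
(array([-0.   , -0.003, -0.002]), array([69.7,  1.7,  0.8]))
```

Push gently at about 100 mm/s, then slow down near the end.

Request:
carry_out(
  motion=[
    [0, 0, 0, 11, 1, 0, -1],
    [0, 0, 0, 22, 1, 0, -1],
    [0, 0, 0, 33, 1, 0, -1],
    [0, 0, 0, 43, 1, 0, -1],
    [0, 0, 0, 52, 1, 0, -1],
  ],
)

```text
clock: 2.8
position: [490.4, 62.6, 64.3]
ee_rot: [0.994, 0.113, -0.0, 0.0]
contact_force: [-1.8, 0.2, 1.1]
gripper_width: -0.3
grasp_force: 0.6
```

Request:
carry_out(
  motion=[
    [0, 0, 0, 5, 0, 0, -1],
    [0, 0, 0, 9, 0, 0, -1],
    [0, 0, 0, 12, 0, 0, -1],
    [0, 0, 0, 15, 0, 0, -1],
    [0, 0, 0, 18, 0, 0, -1],
  ],
)

```text
clock: 3.42
position: [501.6, 64.7, 63.4]
ee_rot: [0.994, 0.113, -0.006, 0.001]
contact_force: [-12.3, 0.8, 7.1]
gripper_width: -0.4
grasp_force: 5.7
```

```bash
python3 -c "
from h import *
st();print(plan([-114,0,65]))"
```

```text
t 3.42 unit [-121.9   -0.2   63.4] dR [ 0.001  0.013 -0.005] F [-11.8   3.6   7.1] w -0.4 gf 5.7 j6 [ 0.45  0.41 -0.5  -0.   -0.68  1.35]
(array([ 0.001,  0.013, -0.005]), array([ 7.8, -0.2, -1.7]))
```

Request:
carry_out(
  motion=[
    [0, 0, 0, 3, 0, 0, -1],
    [0, 0, 0, 6, 0, 0, -1],
    [0, 0, 0, 6, 0, 0, -1],
    [0, 0, 0, 6, 0, 0, -1],
  ],
)

```text
clock: 3.92
position: [510.5, 66.8, 63.4]
ee_rot: [0.994, 0.113, -0.003, 0.001]
contact_force: [-5.6, -0.8, 2.1]
gripper_width: -0.2
grasp_force: 2.9
```

```bash
python3 -c "
from h import *
st()"
```

```text
t 3.92 unit [-112.7   -0.2   63.4] dR [ 0.001  0.006 -0.004] F [-5.6  0.5  2.1] w -0.2 gf 2.9 j6 [ 0.45  0.42 -0.48 -0.   -0.68  1.35]
```

Request:
carry_out(
  motion=[
    [0, 0, 0, 4, 0, 0, -1],
    [0, 0, 0, 8, 0, 0, -1],
    [0, 0, 0, 8, 0, 0, -1],
    [0, 0, 0, 8, 0, 0, -1],
  ],
)

```text
clock: 4.42
position: [510.5, 66.6, 63.4]
ee_rot: [0.994, 0.112, -0.011, 0.002]
contact_force: [-26.1, 1.7, 20.8]
gripper_width: -0.2
grasp_force: 12.6
```

```bash
python3 -c "
from h import *
st()"
```

```text
t 4.42 unit [-112.8   -0.3   63.4] dR [ 0.001  0.023 -0.006] F [-25.    7.6  20.8] w -0.2 gf 12.6 j6 [ 0.44  0.42 -0.47 -0.01 -0.7   1.36]
```

Home: the force rises to 26 N with no further motion. Now back off and rise.

Request:
carry_out(
  motion=[
    [0, 0, 0, -15, 0, 0, -1],
    [0, 0, 0, -35, 0, 0, -1],
    [0, 0, 0, -35, 0, -60, -1],
    [0, 0, 0, -35, 0, -120, 0.3],
    [0, 0, 0, -35, 0, -180, 0.3],
  ],
)

```text
clock: 5.05
position: [487.5, 61.9, 246.7]
ee_rot: [0.994, 0.113, 0.001, -0.0]
contact_force: [0.7, 1.4, -0.4]
gripper_width: 36.2
grasp_force: 0.0
```

```bash
python3 -c "
from h import *
st();print(plan([15,-12.5,240]))"
```

```text
t 5.05 unit [-136.3    0.4  246.7] dR [-0.    -0.003 -0.003] F [ 1.   1.2 -0.4] w 36.2 gf 0.0 j6 [ 0.46  0.15 -0.31  0.   -1.1   1.34]
(array([-0.   , -0.003, -0.003]), array([151.3,  12.4,   7.1]))
```

Request:
carry_out(
  motion=[
    [0, 0, 0, 50, 4, 0, 0.3],
    [0, 0, 0, 100, 8, 0, 0.3],
    [0, 0, 0, 140, 12, 0, 0.3],
    [0, 0, 0, 151, 12.4, 5, 0.3],
    [0, 0, 0, 151, 12.4, 7, 0.3],
  ],
)

```text
clock: 5.68
position: [636.8, 83.7, 236.0]
ee_rot: [0.994, 0.113, -0.001, 0.0]
contact_force: [-1.2, -0.4, -0.1]
gripper_width: 55.4
grasp_force: 0.0
```

```bash
python3 -c "
from h import *
st();print(plan([15,-12.5,157]))
d=get_image('wrist');cv2.imwrite('pics/w1.png',d['color'])
for q in([15,-12.5,184],[43.5,-95,132]):print(proj(d,wd(q)))
t=get_image('top');cv2.imwrite('pics/t1.png',t['color'])
"
```

```text
t 5.67 unit [ 14.2 -12.6 236. ] dR [-0.     0.001 -0.004] F [-1.3 -0.1 -0.1] w 55.4 gf 0.0 j6 [ 0.38  0.42  0.04 -0.   -1.19  1.42]
(array([-0.   ,  0.001, -0.004]), array([ 0.9, -0.1, 79. ]))
[275.10273756 243.4499116 ]
[397.56748809 172.69011638]
```

View pics/w1.png

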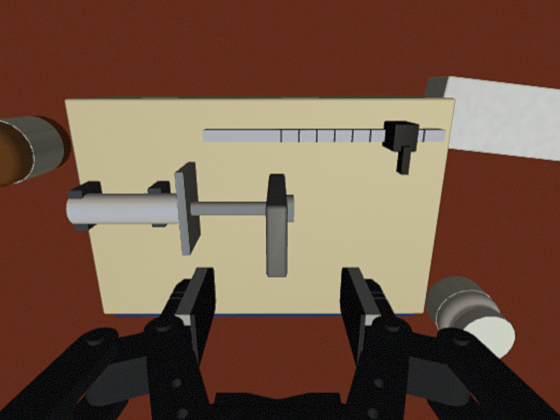

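Wrist: the plate top is at (277,240), which agrees with the prediction, centred between the fingers. The nose tip is at (404,173), about 6 px beyond the prediction, so I'll refine it once the plate is near. The drawer looks shut. Descend and grasp.

Request:
carry_out(
  motion=[
    [0, 0, 0, 1, 0, 30, 0.3],
    [0, 0, 0, 1, 0, 55, 0.3],
    [0, 0, 0, 1, 0, 70, 0.3],
    [0, 0, 0, 1, 0, 79, 0.3],
    [0, 0, 0, 1, 0, 79, 0],
  ],
)

```text
clock: 6.4
position: [637.6, 83.9, 158.4]
ee_rot: [0.994, 0.113, -0.0, 0.0]
contact_force: [-0.4, -0.3, 0.7]
gripper_width: 42.7
grasp_force: 0.0
```

Request:
carry_out(
  motion=[
    [0, 0, 0, 0, 0, 0, -1],
    [0, 0, 0, 0, 0, 0, -1],
    [0, 0, 0, 0, 0, 0, -1],
    [0, 0, 0, 0, 0, 0, -1],
    [0, 0, 0, 0, 0, 0, -1],
  ],
)

```text
clock: 7.02
position: [638.1, 84.5, 159.4]
ee_rot: [0.994, 0.114, 0.001, -0.0]
contact_force: [-2.3, 3.3, 6.0]
gripper_width: 11.1
grasp_force: 59.1
```

```bash
python3 -c "
from h import *
st()"
```

```text
t 7.03 unit [ 15.6 -12.1 159.4] dR [-0.    -0.002 -0.003] F [-1.5  3.7  6. ] w 11.1 gf 59.1 j6 [ 0.38  0.48 -0.06 -0.   -1.03  1.42]
```

Request:
carry_out(
  motion=[
    [0, 0, 0, 0, 10, 0, -1],
    [0, 0, 0, 0, 20, 0, -1],
    [0, 0, 0, 0, 30, 0, -1],
    [0, 0, 0, 0, 40, 0, -1],
    [0, 0, 0, 0, 50, 0, -1],
  ],
)

```text
clock: 7.65
position: [649.3, 36.3, 159.4]
ee_rot: [0.994, 0.114, 0.001, -0.001]
contact_force: [-3.6, 7.1, 6.0]
gripper_width: 11.4
grasp_force: 59.2
```

Request:
carry_out(
  motion=[
    [0, 0, 0, 0, 10, 0, -1],
    [0, 0, 0, 0, 20, 0, -1],
    [0, 0, 0, 0, 28, 0, -1],
    [0, 0, 0, 0, 33, 0, -1],
    [0, 0, 0, 0, 33, 0, -1],
  ],
)

```text
clock: 8.28
position: [656.8, 4.5, 159.4]
ee_rot: [0.994, 0.114, 0.001, -0.001]
contact_force: [-3.2, 8.8, 5.8]
gripper_width: 11.3
grasp_force: 59.2
```

```bash
python3 -c "
from h import *
st()
n=un(read_state()['position'])
for k,x0,y0 in(('wrist',0,0),('scene',230,190),('top',220,130)):
  d=get_image(k);cv2.imwrite(f'pics/{k}2.png',d['color'] if k=='wrist' else cv2.resize(d['color'][y0:y0+100,x0:x0+130],None,fx=6,fy=6,interpolation=2))
  print(k,proj(d,wd([15,n[1],184])),proj(d,wd([37,n[1],132])),proj(d,wd([43.5,-95,132])),proj(d,wd([43.5,-100,132])))
"
```

```text
t 8.28 unit [ 15.5 -94.2 159.4] dR [-0.002 -0.002 -0.003] F [-1.1  9.3  5.8] w 11.3 gf 59.2 j6 [ 0.25  0.5  -0.02 -0.   -1.04  1.55]
wrist [273.88304938 334.54561455] [274.83897724 225.18334119] [276.39423275 212.33969882] [286.97413686 212.32627198]
scene [278.63242068 217.89191281] [284.56088765 241.55367252] [286.11311722 243.82405047] [284.08079242 244.93184514]
top [277.8694471 180.6450049] [274.9254336  174.33584005] [274.61479611 171.04866158] [277.11621745 170.53286761]
```

View pics/wrist2.png

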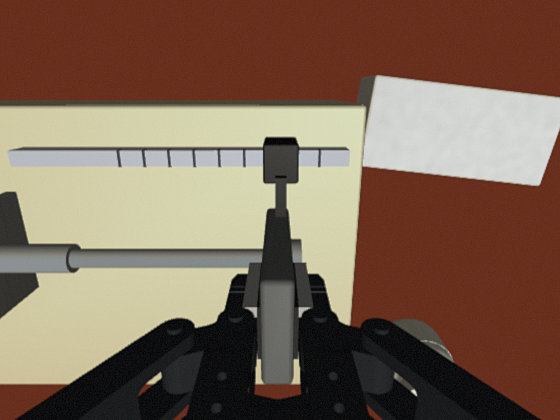

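View pics/scene2.png

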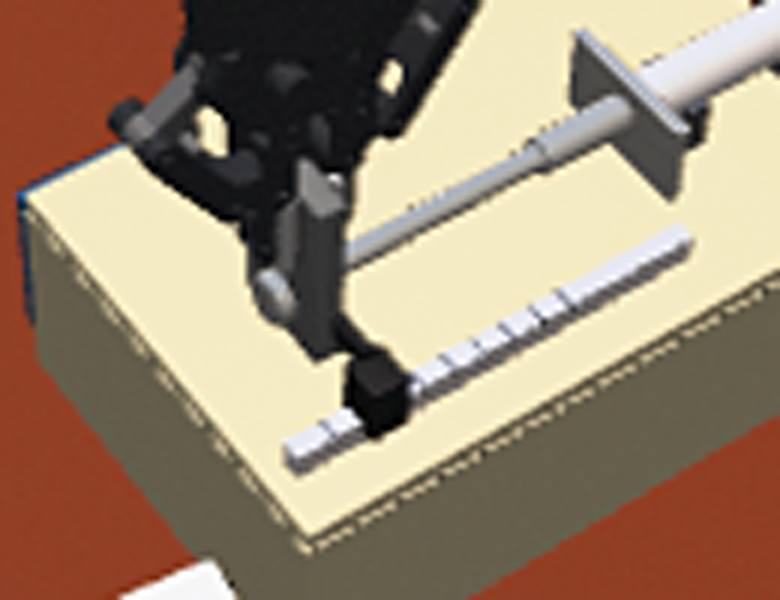

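Wrist: plate edges are at about columns 262–293, with its centre near 277.5. The nose is near column 281, so about 1.4 mm more pull is needed. Measure it to sub-pixel.

```bash
cat > m.py <<'E'
from h import *
d=get_image('wrist');st();n=un(read_state()['position'])
hsv=cv2.cvtColor(d['color'],cv2.COLOR_BGR2HSV);g=hsv[:,:,2].astype(float)
def edges(r,lo,hi):
    p=g[r,lo:hi];t=(p.max()+p.min())/2;b=np.where(p<t)[0]
    i,j=b[0],b[-1]; f=lambda a,c:(t-p[a])/(p[c]-p[a])
    return lo+i-1+f(i-1,i),lo+j+f(j,j+1)
for r in(150,188,192,196,200,204,214,218,224,230):
    try:e=edges(r,*((255,305) if r>206 or r<170 else (262,300)));print(r,np.round(e,1),round(sum(e)/2,1))
    except Exception as x:print(r,x)
print("pred plate z184 x37",proj(d,wd([37,n[1],184])),"z132",proj(d,wd([37,n[1],132])),"nose -95/-96",proj(d,wd([43.5,-95,132])),proj(d,wd([43.5,-96,132])))
E
python3 m.py
```

```text
t 8.47 unit [ 15.4 -93.9 159.4] dR [-0.002 -0.002 -0.002] F [-1.5  8.7  7.1] w 11.3 gf 59.2 j6 [ 0.25  0.5  -0.02 -0.   -1.04  1.55]
150 [262.7 299.1] 280.9
188 [275.5 286.7] 281.1
192 [275.5 286.6] 281.1
196 [275.5 286.5] 281.0
200 [275.5 286.4] 280.9
204 [275.5 286.4] 281.0
214 [266.  288.3] 277.1
218 [265.6 288.6] 277.1
224 [265.  289.1] 277.0
230 [264.6 289.6] 277.1
pred plate z184 x37 [273.49241395 280.4150542 ] z132 [274.79639117 225.18303251] nose -95/-96 [277.00822529 212.33917897] [279.12411474 212.33696559]
```

The plate face at nose height is centred on column 277.0 and the nose on 281.0. At 2.12 px/mm, that is 1.9 mm more.

Request:
carry_out(
  motion=[
    [0, 0, 0, 0, 1, 0, -1],
    [0, 0, 0, 0, 2, 0, -1],
    [0, 0, 0, 0, 2, 0, -1],
    [0, 0, 0, 0, 2, 0, -1],
  ],
)

```text
clock: 8.98
position: [657.1, 3.0, 159.4]
ee_rot: [0.993, 0.114, 0.001, -0.001]
contact_force: [-2.8, 8.1, 6.4]
gripper_width: 11.3
grasp_force: 59.2
```

```bash
python3 m.py
```

```text
t 9.03 unit [ 15.5 -95.8 159.4] dR [-0.002 -0.002 -0.002] F [-1.1  8.4  7. ] w 11.3 gf 59.2 j6 [ 0.25  0.5  -0.02 -0.   -1.04  1.55]
150 [258.7 295.1] 276.9
188 [271.5 282.4] 276.9
192 [271.5 282.4] 277.0
196 [271.5 282.4] 276.9
200 [271.5 282.4] 277.0
204 [271.5 282.4] 277.0
214 [265.9 288.3] 277.1
218 [265.6 288.6] 277.1
224 [265.2 289.1] 277.1
230 [264.6 289.6] 277.1
pred plate z184 x37 [273.57523825 280.40689523] z132 [274.86389573 225.17434663] nose -95/-96 [273.12845511 212.33420836] [275.24426012 212.33235522]
```

The plate and nose are now aligned to about 0.1 mm. One check that the drawer is shut and the bystanders haven't moved.

```bash
python3 -c "
from h import *
d=get_image('top');cv2.imwrite('pics/t3.png',d['color'])
print(proj(d,wd([-103,0,88])),proj(d,wd([-91,-130,88])))"
```

```text
[243.05835856 255.38365303] [305.152247   236.08203666]
```

View pics/t3.png

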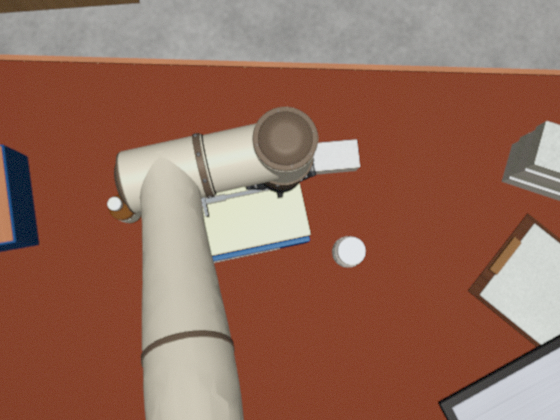

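The drawer front lies against the unit, near (243,253). The jar (349,251), carton and bottle are unmoved.

```bash
python3 -c "
from bench import *
print(job_done())"
```

```text
the job is handed in; nothing more can be done
None
```

The drawer is pushed home against its stop, and the end plate is held level with the marker nose (about 0.1 mm off in the wrist view, pulled out about 84 mm). I handed the job in at about 9 s with the grip still on; the marker was never touched, and the bottle, carton and jar look unmoved.

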